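Prop the centrifuge lid open

TASK

Swing the centrifuge's lid right open by its handle until it stands by itself, then swing the prop rod out by its red cross bar, feel its sprung tip into the holding hole of the orange bar and press it home until the collar sits on the bar, so that the rod carries the lid when you let go. Do not let the lid drop, do not press the rod hard on the bar (under 25 N), and leave the bottles and other things on the bench alone.

Things in the scene. Friction and masses are not known exactly. Their poses are not given: they have to be found in the camera images.
- centrifuge: white bench centrifuge, fixed: 220 (x) x 250 (y) x 105 mm tall, origin at the centre of its underside. x points from its front (blue panel, towards the robot) to its back (lid hinge), y to its left, z up. Prop rod and rail run along its right (-y) side, over a ledge only 90 mm high
- lid_hinge (a point): middle of the lid's hinge axis, which runs along the centrifuge's y; 85 mm behind the centrifuge's origin and 115 mm above the bench
- lid (a joint): lid angle, rad: 0 closed and level, grows as the front is raised, stop at 1.40; about 0.94 when propped. Light grey plate 170 x 200 x 18 mm, 0.5 to 0.7 kg. Worn stiff hinge: the lid stands by itself only above about 1.3 rad; lower, it drops when let go. Raising it at the handle takes 2 to 5 N
- lid_handle (a point): middle of the blue round handle bar before the lid's front edge: 12 mm thick, 112 mm long along the centrifuge's y, 220 mm from the hinge axis; 39 mm free gap between bar and lid edge, open from above and below (posts 50 mm either side of the middle). The bar can turn between gripper pads
- prop_rod (a joint): rod angle relative to the lid, rad: 0 stowed along the lid's right edge (pointing from its pivot to the hinge), grows as the foot swings away from the lid, to the centrifuge's front; the rod is square to the bench when lid + prop_rod = 1.57. Slightly stiff pivot: the rod stays where it is left
- rod_pivot (a point): pivot of the prop rod on the lid's right edge, 165 mm from the hinge axis, in the rod's plane (113 mm to the right of the centrifuge's origin). The rod is an 8 mm steel bar that swings in the plane of the centrifuge's x and z.
- rod_grip (a point): grip point on the rod's red round cross bar, 13 mm thick, sticking out 72 mm to the right (-y) of the rod's plane: 46 mm out from that plane, 109.5 mm from the pivot and, along the rod, 35 mm above the underside of the foot collar. The bar can turn between gripper pads
- prop_tip (a point): end of the rod's sprung brass tip, 8 mm thick, round. Fully out it is 12 mm beyond the underside of the dark 16 mm wide foot collar (144.5 mm from the pivot); it gives up to 12 mm along the rod, 2 N at first, 7 N fully in, and springs out again over the hole. Seated, the collar rests on the orange bar
- prop_rail: rail under the rod; origin at its underside's middle, 90 mm above the bench, 12 mm in front of and 113 mm right of the centrifuge's origin, same axes. It holds an orange bar (90 x 22 mm) with flat top 14 mm above this origin. The bar's middle has one hole, 11 (x) x 12 (y) mm, 14 deep; the bar is set and locked up to 16 mm in front of or behind the rail's middle: hole not measured
- amber_bottle: brown glass reagent bottle, 68 mm wide, 170 mm tall, a bystander; origin at the centre of its underside
- clear_bottle: clear glass bottle with blue cap, 62 mm wide, 180 mm tall, a bystander; origin at the centre of its underside
- reagent_jar: white jar, 60 mm wide, 75 mm tall, a bystander; origin at the centre of its underside
- tube_rack: green tube rack block, 75 x 150 x 50 mm, a bystander; origin at the centre of its underside
- petri_dish: flat round dish, 90 mm wide, 14 mm tall, a bystander; origin at the centre of its underside
- tip_box: blue pipette tip box, 90 x 120 x 60 mm, a bystander; origin at the centre of its underside
- beaker: glass beaker, 70 mm wide, 85 mm tall, a bystander; origin at the centre of its underside

How it is judged:
By the outcome, as a careful person would: the job done as asked, in the order asked, and still so for the second after the job is handed in, with the robot touching nothing.
It also fails if it takes over 72 s, if anything falls off the work surface, if the arm or the gripper's body presses on something with over 40 N, if the wrist force passes 120 N, or if a joint passes its speed limit or range.

ROBOT

A 6-joint arm with a two-finger parallel gripper is mounted at the origin on the work surface. World frame = base frame: x ahead of the robot, y to its left, z up, the work surface at z = 0. Lengths are in m, angles in rad, forces in N, time in s.
With the tool pointing down it reaches from about 0.375 to 0.975 m from the base axis. Payload 3.8 kg.
Tool frame: the origin (TCP) lies at the very end of the fingers, on their centre line; the grasp point (between the pads) lies 19 mm behind it; z points along the fingers, y is the line along which they close (so a half turn about z gives the same grasp; the last joint's range is limited). The gripper opens to 85 mm and grips with 20 to 120 N. Pads are 22 mm wide; open, the fingers measure 114 mm over their backs; the gripper's body (76 mm by 85 mm) begins 54 mm behind the grasp point. The pads swing forward as they close: fully open they stand 13 mm farther back than shut.
Start: joints at [-1.185, 0.264, 1.604, -0, 1.274, -0.037], TCP at [0.277, -0.616, 0.198] pointing down, gripper open.
Joint ranges: [-2.63, 2.63], [-0.94, 2.18], [0.31, 2.57], [-1.31, 4.45], [0, 2.66], [-2.55, 2.55]. Speed limits (rad/s): [2.57, 2.57, 3.14, 3.14, 3.14, 3.14].

INTERFACE

Orientations are given as a rotation vector (axis times angle).
In Python, from workcell import read_state, read_camera, calibration, finish_job gives the robot as it stands.
- The arm moves only by the tool step_arm, never from a script. Its argument "commands" is a list of rows, each an object of numbers: "fingers": the gripper's target within -1 to 1 (shut at 1, half-way at 0, fully open at -1); "dx", "dy", "dz": the shift along the tool's x, y, z in m; "roll": the turn about the tool's z in degrees. In form: [{"fingers": .., "dx": .., "dy": .., "dz": .., "roll": ..}, ...]. A call has 1 to 8 rows; each row is the pose to reach, as a shift and turn from the pose commanded when the call began, along the tool's axes at that moment; what a row does not reach only later rows make up. A row lasts 1/8 s, in which the tool goes at most 62.5 mm and 10.7 degrees, less where a joint would pass 70% of its speed; a pose out of reach is approached as far as the arm can. A call with a gripper value outside its range is refused whole. The fingers move at their own pace and stop on an object; "squeeze" is the grip in N (left out, the last holds). Time passes only in rows, so rows that repeat a pose let the fingers close. It gives the time, the measured TCP pose, the force, the opening and the grip force at its end, in the units of the state.
- read_state(): the state, without advancing time (a new reading comes with each control period).
- read_camera(name): name is "scene" or "top" or "wrist"; returns (picture, depth): 420x560x3 uint8, blue, green, red; 420x560 float32, m along the optical axis (not along the pixel's ray), 0 where there is no reading.
- calibration(name): a dict with "intrinsics" (3x3 intrinsics, pixels), "world_to_cam" (4x4, takes a point from world to camera coordinates). Camera axes: x right, y up, looking along -z (the intrinsics and any distortion apply to the point x, -y, -z); pixel columns grow to the right and rows downward; lengths in m; the calibration is good to about 2 mm. A picture is of the moment at which its call begins: read the wrist's pose just before it. calibration takes no time and is no camera call; for the wrist camera it gives the pose at the moment of the call.
- finish_job(): hands the job in; it is judged then, once.
The state is a dict: "time": time; "q": joint angles; "joint_vel": joint speeds; "joint_torque": joint torques, N m; "tool_pos": TCP position; "tcp_rot": TCP orientation; "wrist_force": force on the tool from outside, world axes, zero at the start; "torque": the same for the moment, N m; "width": opening from 0.0 (shut) to 1.0 (fully open); "grip_force": force on a finger pad.
Only numpy, scipy, OpenCV 4.12 (cv2) and the standard library are available. Lean on these libraries where they do the work, as an engineer would, in place of code of your own. Each camera call takes 0.05 s, during which the arm holds its last target. There are 200 camera calls.

## Working session

There is one attempt and no reset: what is moved stays moved. The work goes in short steps, Python scripts to look and compute and a tool call to move; the robot and the scene stay as the last step left them, time stands still between calls to the robot, and variables do not carry over. Pictures are saved under pics/ and viewed, at most 10 in all, crops included, and the job is handed in when it is done.

Besides the shell and the picture viewer there is one more tool, called after "Emit:" as name(argument=value, ...) on one line, values as JSON. step_arm: Moves the arm, as the interface text tells. Its arguments: {"type":"object","properties":{"commands":{"type":"array","items":{"type":"object","properties":{"fingers":{"type":"number"},"dx":{"type":"number"},"dy":{"type":"number"},"dz":{"type":"number"},"roll":{"type":"number"}}}},"squeeze":{"type":"number"}},"required":["commands"]}

```bash
mkdir -p pics; ls; cat > h.py <<'E'
import numpy as np,cv2
from workcell import *
from scipy.spatial.transform import Rotation as R
def cloud(name):
    c=calibration(name);img,d=read_camera(name)
    K=np.array(c["intrinsics"]);T=np.linalg.inv(np.array(c["world_to_cam"]))
    v,u=np.mgrid[:420,:560]
    X=(u-K[0,2])/K[0,0]*d;Y=(v-K[1,2])/K[1,1]*d
    P=np.stack([X,-Y,-d],-1)@T[:3,:3].T+T[:3,3]
    P[d==0]=np.nan
    return img,P
E
python3 - <<'E'
from h import *
for n in("scene","top"):
    i,P=cloud(n);cv2.imwrite(f"pics/{n}0.png",i);np.save(n+"P.npy",P);np.save(n+"I.npy",i);c=calibration(n);print({k:np.round(v,3).tolist() if not isinstance(v,str) else v for k,v in c.items()})
print(read_state())
E
```

```text
pics
{'intrinsics': [[394.879, 0.0, 283.828], [0.0, 394.879, 216.473], [0.0, 0.0, 1.0]], 'world_to_cam': [[-0.047, 0.999, 0.006, 0.025], [-0.785, -0.041, 0.618, 0.36], [0.617, 0.024, 0.786, -1.493], [0.0, 0.0, 0.0, 1.0]]}
{'intrinsics': [[434.399, 0.0, 281.802], [0.0, 434.399, 210.25], [0.0, 0.0, 1.0]], 'world_to_cam': [[-0.025, -1.0, 0.006, 0.018], [0.985, -0.024, 0.17, -0.539], [-0.17, 0.01, 0.985, -1.211], [0.0, 0.0, 0.0, 1.0]]}
{'time': 0.1, 'q': array([-1.18489897e+00,  2.64670933e-01,  1.60529505e+00, -7.38200152e-06,
        1.27369970e+00, -3.69128498e-02]), 'joint_vel': array([-0.00062073, -0.00210137, -0.00275584, -0.00117694, -0.00089092,
        0.00090986]), 'joint_torque': array([ 4.90819366e-04, -5.16707003e+01, -3.68590808e+01, -1.81328659e-05,
        6.35131204e-03,  1.32575732e-06]), 'tool_pos': array([ 0.27667177, -0.61486199,  0.19656013]), 'tcp_rot': array([-3.06965584e+00, -6.58787920e-01,  5.75863659e-04]), 'wrist_force': array([-0.18589714,  1.00807494, -0.31632943]), 'torque': array([-0.00347924,  0.02743964, -0.03300981]), 'grip_force': 0.0, 'width': 1.0013605224241764}
```

View pics/scene0.png

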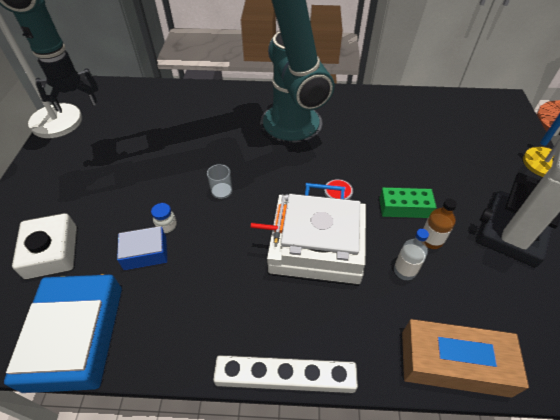

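View pics/top0.png

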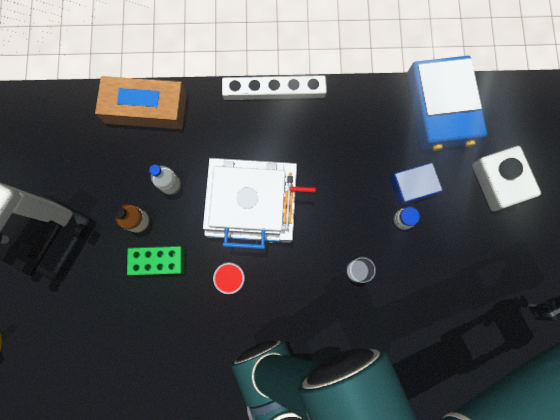

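The scene view looks back at the robot. The centrifuge is at about (318,235) with its blue handle at (325,187), and the red bar is at (265,226). In the top view the handle is at (244,240), the red bar at (303,189), and the orange bar at (290,205). Bottles stand well to the left.

```bash
python3 - <<'E'
from h import *
for n in("top","scene"):
    P=np.load(n+"P.npy");I=np.load(n+"I.npy");H=cv2.cvtColor(I,cv2.COLOR_BGR2HSV)
    h,s,v=[H[...,k].astype(int) for k in range(3)]
    reg=(P[...,0]>.3)&(P[...,0]<.8)&(abs(P[...,1])<.3)&(P[...,2]>.07)
    for nm,m in dict(handle=(h>95)&(h<125)&(s>120),red=((h<5)|(h>174))&(s>150),orange=(h>8)&(h<20)&(s>120)).items():
        m=m&reg&(v>60)
        if nm=="handle": m&=abs(P[...,1])<.15
        if nm=="handle": m&=(P[...,2]<.16)
        Q=P[m]
        if len(Q)<5: print(n,nm,len(Q));continue
        r=cv2.minAreaRect(Q[:,:2].astype(np.float32)*1000)
        print(n,nm,len(Q),np.round(np.median(Q,0),4),"lo",np.round(np.percentile(Q,3,axis=0),4),"hi",np.round(np.percentile(Q,97,axis=0),4),np.round(r[0],1),np.round(r[1],1),round(r[2],1))
    w=reg&(s<60)&(v>120)&(P[...,2]<.15)&(P[...,2]>.08)
    Q=P[w]; top=Q[Q[:,2]>.112]
    for nm,q in(("body",Q),("lid",top)):
        r=cv2.minAreaRect(q[:,:2].astype(np.float32)*1000);print(n,nm,len(q),np.round(r[0],1),np.round(r[1],1),r[2],np.round(np.median(q[:,2]),4))
s=read_state();M=R.from_rotvec(s["tcp_rot"]).as_matrix();print(M.round(3))
E
```

```text
top handle 196 [0.4346 0.0881 0.1196] lo [0.4257 0.0554 0.1146] hi [0.4684 0.1467 0.1241] [450.5 102.4] [93.9 48.6] 88.9
top red 103 [ 0.5843 -0.0511  0.1201] lo [ 0.578  -0.0841  0.1165] hi [ 0.591  -0.0211  0.1251] [584.7 -51.4] [66.8 12.1] 84.2
top orange 139 [ 0.5412 -0.0075  0.1036] lo [ 0.497  -0.0239  0.1   ] hi [0.5805 0.0027 0.1091] [539.3 -10.6] [21.8 88. ] 84.9
top body 6155 [531.  -24.7] [535.8 256.9] 69.87506866455078 0.1226
top lid 4728 [570.6  90.3] [220.5 191.7] 84.39115905761719 0.1236
scene handle 153 [0.4375 0.0869 0.1189] lo [0.4293 0.0556 0.1125] hi [0.4648 0.1464 0.1222] [438.6  97.5] [40.3 98.7] 17.2
scene red 132 [ 0.5883 -0.0508  0.1192] lo [ 0.5706 -0.0847  0.1125] hi [ 0.5943 -0.0064  0.1231] [525.2  38.7] [ 48.1 275.7] 34.0
scene orange 126 [ 0.5443 -0.006   0.1033] lo [ 0.4992 -0.0206  0.0949] hi [0.6237 0.0018 0.1191] [559.1 -10.5] [ 22.7 153.6] 85.4
scene body 5866 [533.1 -24.2] [535.5 261.8] 69.84093475341797 0.1225
scene lid 4161 [573.7  89.6] [219.8 190.5] 84.96504974365234 0.1234
[[ 0.912  0.41  -0.001]
 [ 0.41  -0.912  0.002]
 [ 0.    -0.002 -1.   ]]
```

```bash
python3 - <<'E'
from h import *
for n in("top","scene"):
    P=np.load(n+"P.npy");I=np.load(n+"I.npy");H=cv2.cvtColor(I,cv2.COLOR_BGR2HSV)
    h,s,v=[H[...,k].astype(int) for k in range(3)]
    reg=(P[...,0]>.3)&(P[...,0]<.8)&(P[...,1]>-.12)&(P[...,1]<.25)&(P[...,2]>.095)&(P[...,2]<.15)
    x,y=P[...,0],P[...,1]
    ms=dict(lid=reg&(s<60)&(v>120)&(P[...,2]>.116)&(x>.47)&(y>-.02),
     handle=reg&(h>95)&(h<125)&(s>120)&(x<.445),
     red=reg&((h<5)|(h>174))&(s>150)&(y<-.02)&(x>.56)&(x<.62),orange=reg&(h>8)&(h<20)&(s>120)&(P[...,2]<.108)&(y<0.003)&(x<.6))
    for k,m in ms.items():
        Q=P[m];r=cv2.minAreaRect(Q[:,:2].astype(np.float32)*1000)
        d=cv2.fitLine(Q[:,:2].astype(np.float32),cv2.DIST_HUBER,0,.01,.01).ravel()
        print(n,k,len(Q),np.round(Q.mean(0),4),"rect",np.round(r[0],1),np.round(r[1],1),round(r[2],1),"line",round(np.degrees(np.arctan2(d[1],d[0])),1))
I=np.load("topI.npy")[140:260,190:330];cv2.imwrite("pics/c1.png",cv2.resize(I,None,fx=5,fy=5,interpolation=2))
E
```

```text
top lid 4605 [0.5612 0.0975 0.1236] rect [569.4  91.7] [217.4 190.6] 85.4 line 82.0
top handle 192 [0.4342 0.1089 0.1195] rect [436.  111.2] [111.   18.9] 88.6 line 86.5
top red 100 [ 0.5841 -0.0528  0.1202] rect [584.6 -52.8] [64.  12.1] 84.2 line 84.8
top orange 128 [ 0.5373 -0.0105  0.1036] rect [539.3 -10.6] [21.8 88. ] 84.9 line -14.4
scene lid 4000 [0.5712 0.0979 0.1234] rect [572.7  91.3] [216.6 190.3] 86.1 line 61.3
scene handle 141 [0.4367 0.1043 0.1185] rect [435.6 110.8] [ 17.4 111.1] 0.7 line 86.4
scene red 123 [ 0.588  -0.0534  0.1187] rect [587.5 -53.3] [65.2 14.5] 86.0 line 84.4
scene orange 106 [ 0.5417 -0.0081  0.1028] rect [542.  -10.2] [20.5 91. ] 85.2 line -2.1
```

View pics/c1.png

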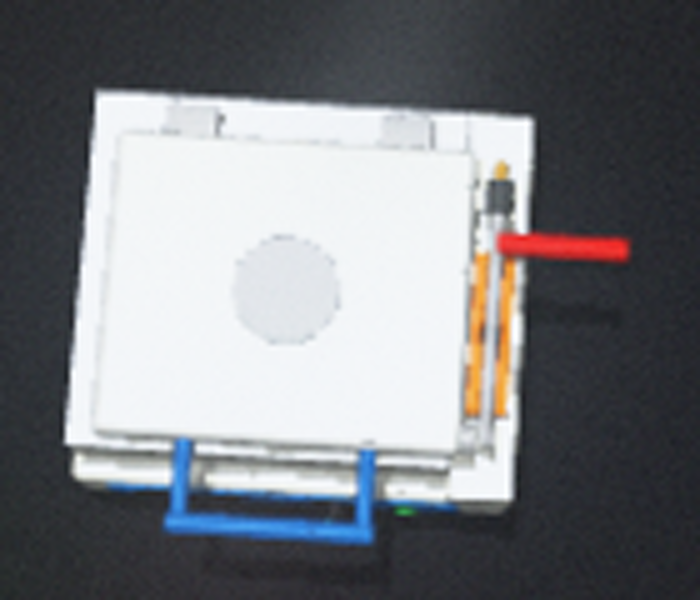

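The yaw is about -4.6°, and the centrifuge origin is about (0.571, 0.099). The collar and tip are at crop position (500,190) with the rod stowed, and the handle bar is at (270,527). I'll move above the handle.

Emit:
step_arm(commands=[{"fingers": -1, "dx": 0.025, "dy": -0.034, "dz": -0.02, "roll": -7.6}, {"fingers": -1, "dx": 0.06, "dy": -0.08, "dz": -0.05, "roll": -15.3}, {"fingers": -1, "dx": 0.095, "dy": -0.127, "dz": -0.05, "roll": -23}, {"fingers": -1, "dx": 0.13, "dy": -0.174, "dz": -0.05, "roll": -30.6}, {"fingers": -1, "dx": 0.165, "dy": -0.221, "dz": -0.05, "roll": -38.3}, {"fingers": -1, "dx": 0.2, "dy": -0.268, "dz": -0.05, "roll": -46}, {"fingers": -1, "dx": 0.235, "dy": -0.315, "dz": -0.05, "roll": -53.6}, {"fingers": -1, "dx": 0.27, "dy": -0.362, "dz": -0.05, "roll": -61.2}])

```text
time: 1.1
tool_pos: [0.3744, -0.1727, 0.2475]
tcp_rot: [-2.304, -2.135, -0.0]
wrist_force: [1.1, 0.3, 0.0]
width: 1.002
grip_force: 0.0
```

```bash
cat >> h.py <<'E'
YAW=np.radians(-4.6);O=np.array([.5706,.0992])
def loc(p):
    p=np.asarray(p,float);d=p[...,:2]-O;c,s=np.cos(YAW),np.sin(YAW)
    return np.stack([d[...,0]*c+d[...,1]*s,-d[...,0]*s+d[...,1]*c,p[...,2]],-1)
def st():
    s=read_state();M=R.from_rotvec(s["tcp_rot"]).as_matrix()
    print("t",round(s["time"],2),"pos",s["tool_pos"].round(4),"loc",loc(s["tool_pos"]).round(4),"ty ang",np.degrees(np.arctan2(M[1,1],M[0,1])).round(2),"tz",M[:,2].round(3),"F",s["wrist_force"].round(1),"w",round(s["width"],3),"g",round(s["grip_force"],1),"q",s["q"].round(2))
    return s,M
E
python3 -c "
from h import *
st()"
```

```text
t 1.1 pos [ 0.3744 -0.1727  0.2475] loc [-0.1737 -0.2868  0.2475] ty ang -4.36 tz [ 0.  0. -1.] F [1.1 0.3 0. ] w 1.002 g 0.0 q [-0.49 -0.28  2.06  0.    1.37 -0.42]
```

Emit:
step_arm(commands=[{"fingers": -1, "dx": 0.05, "dy": 0.007}, {"fingers": -1, "dx": 0.1, "dy": 0.014}, {"fingers": -1, "dx": 0.15, "dy": 0.02}, {"fingers": -1, "dx": 0.2, "dy": 0.027}, {"fingers": -1, "dx": 0.25, "dy": 0.034}, {"fingers": -1, "dx": 0.287, "dy": 0.039}, {"fingers": -1, "dx": 0.287, "dy": 0.039}])

```text
invalid input
```

```bash
python3 - <<'E'
from h import *
st()
i,P=cloud("wrist");np.save("wP.npy",P);np.save("wI.npy",i);cv2.imwrite("pics/w1.png",i)
H=cv2.cvtColor(i,cv2.COLOR_BGR2HSV);h,s,v=[H[...,k].astype(int) for k in range(3)]
L=loc(P)
m=(h>95)&(h<125)&(s>120)&(P[...,2]>.105)&(P[...,2]<.14)
Q=L[m];print(len(Q))
if len(Q): 
    Q=Q[Q[:,0]<np.percentile(Q[:,0],2)+.016]
    print(np.percentile(Q,[2,50,98],axis=0).round(4)); d=cv2.fitLine(Q[:,:2].astype(np.float32),2,0,.01,.01).ravel();print(np.degrees(np.arctan2(d[1],d[0])))
E
```

```text
t 1.1 pos [ 0.3744 -0.1727  0.2475] loc [-0.1737 -0.2868  0.2475] ty ang -4.36 tz [ 0.  0. -1.] F [1.1 0.3 0. ] w 1.002 g 0.0 q [-0.49 -0.28  2.06  0.    1.37 -0.42]
0
```

View pics/w1.png

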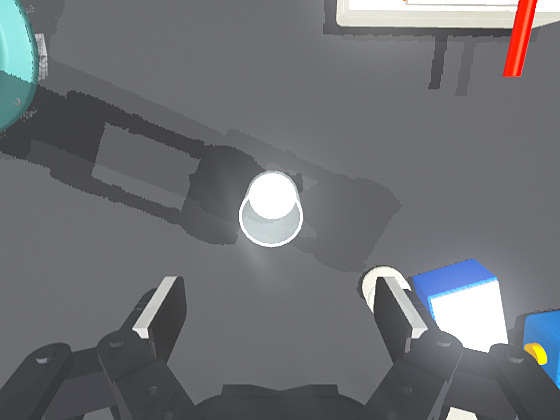

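The move was refused because every key is needed. The wrist view still shows the beaker at (270,205) and the tip box at (460,300). I'll retry with full rows.

Emit:
step_arm(commands=[{"fingers": -1, "dx": 0.05, "dy": 0.007, "dz": 0, "roll": 0}, {"fingers": -1, "dx": 0.1, "dy": 0.014, "dz": 0, "roll": 0}, {"fingers": -1, "dx": 0.15, "dy": 0.02, "dz": 0, "roll": 0}, {"fingers": -1, "dx": 0.2, "dy": 0.027, "dz": 0, "roll": 0}, {"fingers": -1, "dx": 0.25, "dy": 0.034, "dz": 0, "roll": 0}, {"fingers": -1, "dx": 0.287, "dy": 0.039, "dz": 0, "roll": 0}, {"fingers": -1, "dx": 0.287, "dy": 0.039, "dz": 0, "roll": 0}])

```text
time: 2.02
tool_pos: [0.4363, 0.1102, 0.2472]
tcp_rot: [-2.304, -2.135, 0.001]
wrist_force: [-0.0, 0.3, 0.5]
width: 1.001
grip_force: 0.0
```

```bash
cat > wl.py <<'E'
from h import *
st()
i,P=cloud("wrist");np.save("wP.npy",P);np.save("wI.npy",i)
H=cv2.cvtColor(i,cv2.COLOR_BGR2HSV);h,s,v=[H[...,k].astype(int) for k in range(3)]
L=loc(P)
m=(h>95)&(h<125)&(s>120)&(P[...,2]>.105)&(P[...,2]<.14)
Q=L[m];print(len(Q))
if len(Q): 
    Q=Q[Q[:,0]<np.percentile(Q[:,0],2)+.012]
    print(np.percentile(Q,[2,50,98],axis=0).round(4)); d=cv2.fitLine(Q[:,:2].astype(np.float32),2,0,.01,.01).ravel();print(np.degrees(np.arctan2(d[1],d[0])))
E
python3 wl.py
```

```text
t 2.02 pos [0.4363 0.1102 0.2472] loc [-1.347e-01  2.000e-04  2.472e-01] ty ang -4.37 tz [-0.001  0.    -1.   ] F [-0.   0.3  0.5] w 1.001 g 0.0 q [ 0.19 -0.2   1.99  0.    1.35  0.27]
2189
[[-0.1441 -0.0524  0.1169]
 [-0.1382  0.0047  0.1204]
 [-0.1328  0.0545  0.1222]]
89.826866
```

Emit:
step_arm(commands=[{"fingers": 0.4, "dx": 0.001, "dy": -0.003, "dz": 0.03, "roll": 0}, {"fingers": 0.4, "dx": 0.001, "dy": -0.003, "dz": 0.06, "roll": 0}, {"fingers": 0.4, "dx": 0.001, "dy": -0.003, "dz": 0.07, "roll": 0}, {"fingers": 0.4, "dx": 0.001, "dy": -0.003, "dz": 0.08, "roll": 0}, {"fingers": 0.4, "dx": 0.001, "dy": -0.003, "dz": 0.08, "roll": 0}, {"fingers": 0.4, "dx": 0.001, "dy": -0.003, "dz": 0.08, "roll": 0}])

```text
time: 2.82
tool_pos: [0.4343, 0.1096, 0.1688]
tcp_rot: [2.308, 2.13, 0.002]
wrist_force: [-0.2, -0.1, -0.5]
width: 0.3
grip_force: 0.0
```

```bash
python3 wl.py; python3 -c "
import cv2,numpy as np;cv2.imwrite('pics/w2.png',np.load('wI.npy'))"
```

```text
t 2.83 pos [0.4343 0.1096 0.1688] loc [-0.1367 -0.0006  0.1688] ty ang -4.59 tz [ 0.002  0.    -1.   ] F [-0.2 -0.1 -0.5] w 0.3 g 0.0 q [ 0.19 -0.16  2.1  -0.    1.2   0.27]
3523
[[-0.1445 -0.0527  0.1163]
 [-0.1386  0.0072  0.1203]
 [-0.1329  0.0554  0.1222]]
89.64634
```

View pics/w2.png

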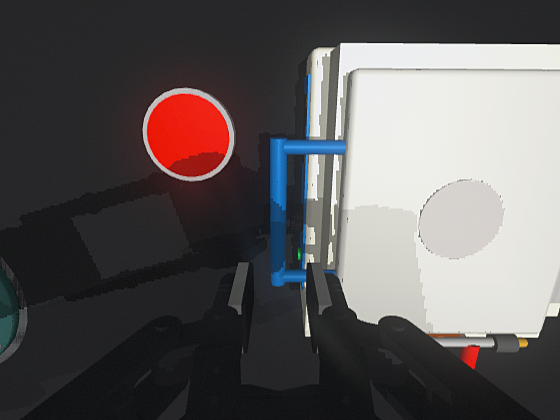

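The bar at (278,210) runs between the pads (240 to 315), with the gap to their right. I'll descend the rest of the way and grip.

Emit:
step_arm(commands=[{"fingers": 0.4, "dx": 0.001, "dy": -0.002, "dz": 0.03, "roll": 0}, {"fingers": 0.4, "dx": 0.001, "dy": -0.002, "dz": 0.055, "roll": 0}, {"fingers": 0.4, "dx": 0.001, "dy": -0.002, "dz": 0.067, "roll": 0}, {"fingers": 1, "dx": 0.001, "dy": -0.002, "dz": 0.067, "roll": 0}, {"fingers": 1, "dx": 0.001, "dy": -0.002, "dz": 0.067, "roll": 0}, {"fingers": 1, "dx": 0.001, "dy": -0.002, "dz": 0.067, "roll": 0}, {"fingers": 1, "dx": 0.001, "dy": -0.002, "dz": 0.067, "roll": 0}], squeeze=40)

```text
time: 3.75
tool_pos: [0.4322, 0.1108, 0.1015]
tcp_rot: [2.308, 2.13, 0.002]
wrist_force: [-0.9, -0.0, 0.3]
width: -0.002
grip_force: 0.0
```

```bash
python3 -c "
from h import *
s,M=st()
# arc from present: shifts for lid angle a
for r in (.22,.218):
  for a in np.arange(0,1.41,.1): print(r,a.round(2),'dy',round(r*(1-np.cos(a)),4),'dz',round(-r*np.sin(a),4))
"
```

```text
t 3.75 pos [0.4322 0.1108 0.1015] loc [-0.1389  0.0005  0.1015] ty ang -4.58 tz [ 0.001  0.    -1.   ] F [-0.9 -0.   0.3] w -0.002 g 0.0 q [ 0.2  -0.09  2.18  0.    1.06  0.28]
0.22 0.0 dy 0.0 dz -0.0
0.22 0.1 dy 0.0011 dz -0.022
0.22 0.2 dy 0.0044 dz -0.0437
0.22 0.3 dy 0.0098 dz -0.065
0.22 0.4 dy 0.0174 dz -0.0857
0.22 0.5 dy 0.0269 dz -0.1055
0.22 0.6 dy 0.0384 dz -0.1242
0.22 0.7 dy 0.0517 dz -0.1417
0.22 0.8 dy 0.0667 dz -0.1578
0.22 0.9 dy 0.0832 dz -0.1723
0.22 1.0 dy 0.1011 dz -0.1851
0.22 1.1 dy 0.1202 dz -0.1961
0.22 1.2 dy 0.1403 dz -0.205
0.22 1.3 dy 0.1612 dz -0.212
0.22 1.4 dy 0.1826 dz -0.2168
0.218 0.0 dy 0.0 dz -0.0
0.218 0.1 dy 0.0011 dz -0.0218
0.218 0.2 dy 0.0043 dz -0.0433
0.218 0.3 dy 0.0097 dz -0.0644
0.218 0.4 dy 0.0172 dz -0.0849
0.218 0.5 dy 0.0267 dz -0.1045
0.218 0.6 dy 0.0381 dz -0.1231
0.218 0.7 dy 0.0513 dz -0.1404
0.218 0.8 dy 0.0661 dz -0.1564
0.218 0.9 dy 0.0825 dz -0.1708
0.218 1.0 dy 0.1002 dz -0.1834
0.218 1.1 dy 0.1191 dz -0.1943
0.218 1.2 dy 0.139 dz -0.2032
0.218 1.3 dy 0.1597 dz -0.2101
0.218 1.4 dy 0.1809 dz -0.2148
```

The gripper closed on nothing, so I'll look.

```bash
python3 wl.py; python3 - <<'E'
from h import *
i=np.load('wI.npy');P=loc(np.load('wP.npy'))
a=cv2.resize(i[60:420,120:480],None,fx=1.5,fy=1.5)
cv2.imwrite('pics/w3.png',a)
c=calibration("wrist");W=np.array(c["world_to_cam"]);K=np.array(c["intrinsics"])
s=read_state();p=s["tool_pos"];q=W@np.r_[p,1];uv=K@[q[0],-q[1],-q[2]];print("tcp px",uv[:2]/uv[2],-q[2])
for v in (240,280,300,320): print(v,[P[v,u].round(3).tolist() for u in (270,280,290)])
E
```

```text
t 3.75 pos [0.4322 0.1108 0.1015] loc [-0.1389  0.0005  0.1015] ty ang -4.58 tz [ 0.001  0.    -1.   ] F [-0.9 -0.   0.3] w -0.002 g 0.0 q [ 0.2  -0.09  2.18  0.    1.06  0.28]
4057
[[-0.1441  0.0022  0.1162]
 [-0.1385  0.0318  0.1204]
 [-0.1327  0.0563  0.1222]]
89.23384
tcp px [280.9087438  247.13367651] 0.19390652868013447
240 [[-0.148, -0.04, 0.001], [-0.139, 0.013, 0.12], [-0.134, 0.013, 0.119]]
280 [[-0.144, 0.011, 0.156], [-0.14, 0.011, 0.156], [-0.135, 0.01, 0.155]]
300 [[-0.143, 0.012, 0.171], [-0.14, 0.011, 0.171], [-0.136, 0.011, 0.171]]
320 [[-0.143, 0.012, 0.183], [-0.14, 0.003, 0.171], [-0.136, 0.012, 0.184]]
```

View pics/w3.png

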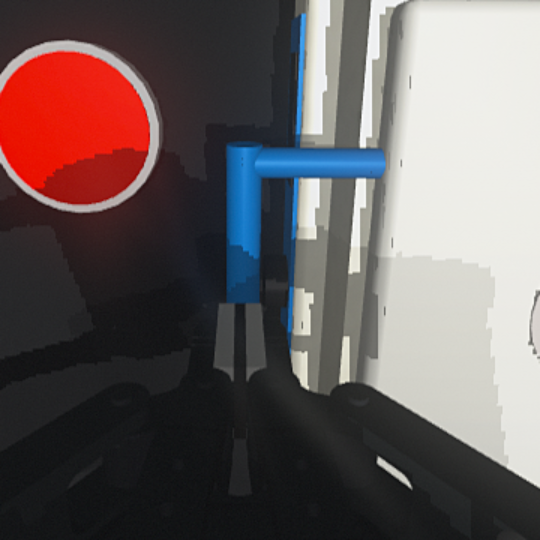

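```bash
python3 - <<'E'
from h import *
P=loc(np.load('wP.npy'))
for v in range(250,300,4): print(v,[P[v,u].round(3).tolist() for u in (272,280,288)])
E
```

```text
250 [[-0.144, 0.006, 0.117], [-0.139, 0.008, 0.122], [-0.135, 0.008, 0.121]]
254 [[-0.144, 0.004, 0.117], [-0.139, 0.006, 0.121], [-0.135, 0.005, 0.12]]
258 [[-0.144, 0.002, 0.119], [-0.139, 0.004, 0.122], [-0.135, 0.003, 0.12]]
262 [[-0.143, 0.011, 0.14], [-0.139, 0.01, 0.138], [-0.136, 0.011, 0.14]]
266 [[-0.143, 0.01, 0.143], [-0.14, 0.011, 0.143], [-0.136, 0.011, 0.143]]
270 [[-0.143, 0.011, 0.147], [-0.14, 0.011, 0.148], [-0.136, 0.011, 0.148]]
274 [[-0.143, 0.011, 0.151], [-0.14, 0.011, 0.151], [-0.136, 0.01, 0.15]]
278 [[-0.143, 0.011, 0.155], [-0.14, 0.01, 0.153], [-0.136, 0.011, 0.155]]
282 [[-0.143, 0.011, 0.157], [-0.14, 0.011, 0.158], [-0.136, 0.011, 0.157]]
286 [[-0.143, 0.011, 0.161], [-0.14, 0.01, 0.16], [-0.136, 0.011, 0.161]]
290 [[-0.143, 0.011, 0.163], [-0.14, 0.011, 0.164], [-0.136, 0.011, 0.164]]
294 [[-0.143, 0.011, 0.166], [-0.14, 0.011, 0.166], [-0.136, 0.011, 0.167]]
298 [[-0.143, 0.011, 0.169], [-0.14, 0.011, 0.169], [-0.136, 0.01, 0.168]]
```

The wrist depth puts the closed fingertips at z≈0.138, about 37 mm above the reported TCP. They closed above the bar, whose top is at 0.122. I'll open, go down in small steps, and check the force and the tips.

Emit:
step_arm(commands=[{"fingers": 0.4, "dx": 0, "dy": 0, "dz": 0, "roll": 0}, {"fingers": 0.4, "dx": 0, "dy": 0, "dz": 0, "roll": 0}, {"fingers": 0.4, "dx": 0, "dy": 0, "dz": 0, "roll": 0}, {"fingers": 0.4, "dx": 0, "dy": 0, "dz": 0.008, "roll": 0}, {"fingers": 0.4, "dx": 0, "dy": 0, "dz": 0.016, "roll": 0}, {"fingers": 0.4, "dx": 0, "dy": 0, "dz": 0.024, "roll": 0}, {"fingers": 0.4, "dx": 0, "dy": 0, "dz": 0.024, "roll": 0}])

```text
time: 4.68
tool_pos: [0.4305, 0.1105, 0.0756]
tcp_rot: [-2.307, -2.13, 0.003]
wrist_force: [0.3, -0.5, 0.8]
width: 0.301
grip_force: 0.0
```

```bash
python3 wl.py; python3 - <<'E'
from h import *
P=loc(np.load('wP.npy'));s=read_state()
m=(abs(P[...,0]+.139)<.04)&(abs(P[...,1]-.0005)<.02)&(P[...,2]>.06)
Q=P[m]
for a,b in((-.18,-.15),(-.15,-.145),(-.145,-.133),(-.133,-.128),(-.128,-.10)):
    q=Q[(Q[:,0]>a)&(Q[:,0]<b)];print(a,b,len(q),np.percentile(q,[1,50],axis=0).round(4).tolist() if len(q) else "")
i=np.load('wI.npy');cv2.imwrite('pics/w4.png',cv2.resize(i[60:420,120:480],None,fx=1.5,fy=1.5))
E
```

```text
t 4.67 pos [0.4305 0.1105 0.0756] loc [-0.1405  0.      0.0756] ty ang -4.57 tz [-0.002 -0.    -1.   ] F [ 0.3 -0.5  0.8] w 0.301 g 0.0 q [ 0.2  -0.06  2.2   0.    1.    0.28]
8318
[[-0.1442 -0.0521  0.1163]
 [-0.1386  0.0112  0.1204]
 [-0.1328  0.0562  0.1221]]
89.65026
-0.18 -0.15 9873 [[-0.1788, -0.0113, 0.1163], [-0.16, 0.0113, 0.1662]]
-0.15 -0.145 695 [[-0.1499, 0.0084, 0.1822], [-0.1476, 0.0102, 0.1888]]
-0.145 -0.133 3394 [[-0.1447, -0.0188, 0.1171], [-0.1387, 0.0097, 0.1216]]
-0.133 -0.128 1733 [[-0.1329, -0.0109, 0.1124], [-0.1292, 0.0148, 0.1855]]
-0.128 -0.1 10262 [[-0.1278, -0.0126, 0.0602], [-0.1179, 0.0109, 0.1657]]
```

View pics/w4.png

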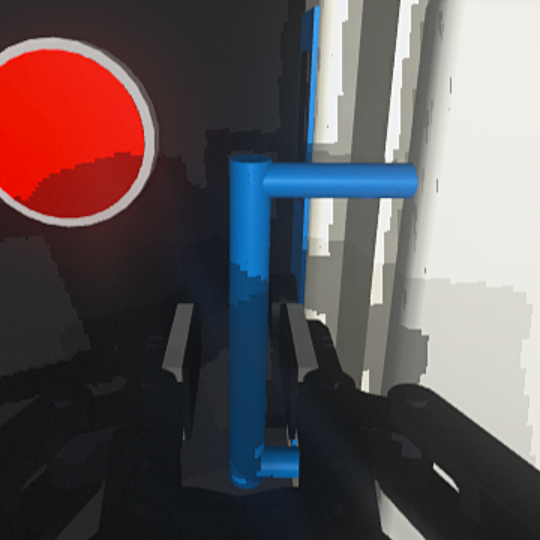

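The pads now straddle the bar, at crop columns 180 and 300 with the bar at 250. I'll go 14 mm lower and close.

Emit:
step_arm(commands=[{"fingers": 0.4, "dx": 0, "dy": 0.001, "dz": 0.007, "roll": 0}, {"fingers": 0.4, "dx": 0, "dy": 0.001, "dz": 0.014, "roll": 0}, {"fingers": 0.7, "dx": 0, "dy": 0.001, "dz": 0.014, "roll": 0}, {"fingers": 1, "dx": 0, "dy": 0.001, "dz": 0.014, "roll": 0}, {"fingers": 1, "dx": 0, "dy": 0.001, "dz": 0.014, "roll": 0}, {"fingers": 1, "dx": 0, "dy": 0.001, "dz": 0.014, "roll": 0}], squeeze=40)

```text
time: 5.48
tool_pos: [0.4332, 0.1105, 0.063]
tcp_rot: [2.308, 2.13, 0.001]
wrist_force: [4.3, -2.3, -3.9]
width: 0.127
grip_force: 38.9
```

Emit:
step_arm(commands=[{"fingers": 1, "dx": 0, "dy": 0, "dz": -0.008, "roll": 0}, {"fingers": 1, "dx": 0, "dy": 0.001, "dz": -0.022, "roll": 0}, {"fingers": 1, "dx": 0, "dy": 0.0025, "dz": -0.033, "roll": 0}, {"fingers": 1, "dx": 0, "dy": 0.0044, "dz": -0.0437, "roll": 0}, {"fingers": 1, "dx": 0, "dy": 0.0098, "dz": -0.065, "roll": 0}, {"fingers": 1, "dx": 0, "dy": 0.0174, "dz": -0.0857, "roll": 0}, {"fingers": 1, "dx": 0, "dy": 0.0269, "dz": -0.1055, "roll": 0}, {"fingers": 1, "dx": 0, "dy": 0.0269, "dz": -0.1055, "roll": 0}])

```text
time: 6.48
tool_pos: [0.4592, 0.1082, 0.1691]
tcp_rot: [-2.309, -2.131, 0.001]
wrist_force: [0.5, -1.7, -2.4]
width: 0.121
grip_force: 39.5
```

Emit:
step_arm(commands=[{"fingers": 1, "dx": 0, "dy": 0.0115, "dz": -0.0187, "roll": 0}, {"fingers": 1, "dx": 0, "dy": 0.0248, "dz": -0.0362, "roll": 0}, {"fingers": 1, "dx": 0, "dy": 0.0398, "dz": -0.0523, "roll": 0}, {"fingers": 1, "dx": 0, "dy": 0.0563, "dz": -0.0668, "roll": 0}, {"fingers": 1, "dx": 0, "dy": 0.0742, "dz": -0.0796, "roll": 0}, {"fingers": 1, "dx": 0, "dy": 0.0933, "dz": -0.0906, "roll": 0}, {"fingers": 1, "dx": 0, "dy": 0.1134, "dz": -0.0995, "roll": 0}, {"fingers": 1, "dx": 0, "dy": 0.1134, "dz": -0.0995, "roll": 0}])

```text
time: 7.48
tool_pos: [0.5725, 0.0985, 0.271]
tcp_rot: [2.308, 2.13, -0.001]
wrist_force: [-6.5, -4.9, 14.7]
width: 0.117
grip_force: 42.0
```

Emit:
step_arm(commands=[{"fingers": 1, "dx": 0, "dy": 0, "dz": -0.003, "roll": 0}, {"fingers": 1, "dx": 0, "dy": 0.01, "dz": -0.007, "roll": 0}, {"fingers": 1, "dx": 0, "dy": 0.0205, "dz": -0.0105, "roll": 0}, {"fingers": 1, "dx": 0, "dy": 0.03, "dz": -0.0128, "roll": 0}, {"fingers": 1, "dx": 0, "dy": 0.037, "dz": -0.0143, "roll": 0}, {"fingers": 1, "dx": 0, "dy": 0.037, "dz": -0.0143, "roll": 0}])

```text
time: 8.22
tool_pos: [0.6085, 0.0956, 0.282]
tcp_rot: [-2.309, -2.13, 0.004]
wrist_force: [-2.0, -5.3, 4.5]
width: 0.12
grip_force: 41.1
```

```bash
cat > lid.py <<'E'
from h import *
s,M=st()
for n in ("scene","top"):
    i,P=cloud(n);np.save(n+"P.npy",P);np.save(n+"I.npy",i);L=loc(P)
    H=cv2.cvtColor(i,cv2.COLOR_BGR2HSV);h,sa,v=[H[...,k].astype(int) for k in range(3)]
    m=(abs(L[...,1])<.1)&(L[...,0]>-.15)&(L[...,0]<.13)&(L[...,2]>.13)&(L[...,2]<.36)
    q=L[m&(sa<50)&(v>110)]
    b=L[m&(h>95)&(h<125)&(sa>120)&(L[...,2]>.2)]
    r=(L[...,1]<-.10)&(L[...,1]>-.2)&((h<5)|(h>174))&(sa>150)&(L[...,2]>.09);r=L[r]
    print(n,"lid",len(q));
    if len(q)>20:
        q=q[abs(q[:,1])<.08]
        d=cv2.fitLine(q[:,[0,2]].astype(np.float32),2,0,.01,.01).ravel();print(" angle",np.arctan2(abs(d[1]),-np.sign(d[1])*d[0]).round(3),d.round(3))
    if len(b): print(" handle",np.percentile(b,[2,50,98],axis=0).round(3).tolist())
    if len(r): print(" red",len(r),np.percentile(r,[2,50,98],axis=0).round(3).tolist())
E
python3 lid.py
```

```text
t 8.22 pos [0.6085 0.0956 0.282 ] loc [ 0.0381 -0.0006  0.282 ] ty ang -4.6 tz [-0.002 -0.002 -1.   ] F [-2.  -5.3  4.5] w 0.12 g 41.1 q [ 0.12  0.11  1.63 -0.    1.4   0.2 ]
scene lid 4653
 angle 1.355 [ 0.214 -0.977  0.071  0.218]
 handle [[0.036, -0.054, 0.293], [0.044, -0.019, 0.332], [0.052, 0.054, 0.338]]
 red 152 [[0.066, -0.183, 0.166], [0.075, -0.149, 0.174], [0.079, -0.116, 0.178]]
top lid 250
 angle 1.206 [ 0.357 -0.934  0.047  0.286]
 handle [[0.033, -0.035, 0.332], [0.037, -0.015, 0.335], [0.044, 0.054, 0.339]]
 red 117 [[0.064, -0.184, 0.168], [0.069, -0.152, 0.175], [0.076, -0.12, 0.179]]
```

Emit:
step_arm(commands=[{"fingers": 1, "dx": 0, "dy": 0.004, "dz": -0.0007, "roll": 0}, {"fingers": 1, "dx": 0, "dy": 0.007, "dz": -0.001, "roll": 0}, {"fingers": 1, "dx": 0, "dy": 0.007, "dz": -0.001, "roll": 0}, {"fingers": 0.4, "dx": 0, "dy": 0.007, "dz": -0.001, "roll": 0}, {"fingers": 0.2, "dx": 0, "dy": 0.007, "dz": -0.001, "roll": 0}, {"fingers": 0.2, "dx": 0, "dy": 0.007, "dz": -0.001, "roll": 0}, {"fingers": 0.2, "dx": 0, "dy": 0.007, "dz": -0.03, "roll": 0}, {"fingers": 0.2, "dx": 0, "dy": 0.007, "dz": -0.07, "roll": 0}])

```text
time: 9.32
tool_pos: [0.6154, 0.0962, 0.3508]
tcp_rot: [-2.306, -2.13, 0.004]
wrist_force: [0.5, 1.3, -0.2]
width: 0.4
grip_force: 0.0
```

```bash
python3 lid.py
```

```text
t 9.32 pos [0.6154 0.0962 0.3508] loc [0.0449 0.0006 0.3508] ty ang -4.56 tz [-0.004 -0.    -1.   ] F [ 0.5  1.3 -0.2] w 0.4 g 0.0 q [0.11 0.11 1.5  0.   1.53 0.19]
scene lid 4571
 angle 1.384 [ 0.186 -0.983  0.074  0.219]
 handle [[0.043, -0.054, 0.293], [0.05, -0.006, 0.334], [0.057, 0.054, 0.339]]
 red 147 [[0.068, -0.183, 0.167], [0.076, -0.15, 0.174], [0.08, -0.116, 0.178]]
top lid 269
 angle 1.304 [ 0.263 -0.965  0.051  0.288]
 handle [[0.039, -0.03, 0.332], [0.045, 0.014, 0.337], [0.05, 0.054, 0.341]]
 red 115 [[0.066, -0.183, 0.17], [0.071, -0.152, 0.175], [0.078, -0.118, 0.182]]
```

The lid stands by itself at about 1.385 rad. Next I'll go to the red bar.

Emit:
step_arm(commands=[{"fingers": 0.0, "dx": -0.03, "dy": 0.003, "dz": -0.02, "roll": 0}, {"fingers": 0.0, "dx": -0.08, "dy": 0.01, "dz": -0.02, "roll": 0}, {"fingers": 0.0, "dx": -0.13, "dy": 0.02, "dz": -0.02, "roll": 0}, {"fingers": 0.0, "dx": -0.166, "dy": 0.028, "dz": -0.01, "roll": 0}, {"fingers": 0.0, "dx": -0.166, "dy": 0.028, "dz": 0.04, "roll": 0}, {"fingers": 0.0, "dx": -0.166, "dy": 0.028, "dz": 0.09, "roll": 0}, {"fingers": 0.0, "dx": -0.166, "dy": 0.028, "dz": 0.14, "roll": 0}, {"fingers": 0.0, "dx": -0.166, "dy": 0.028, "dz": 0.14, "roll": 0}])

```text
time: 10.42
tool_pos: [0.6267, -0.071, 0.2057]
tcp_rot: [-2.301, -2.125, 0.011]
wrist_force: [-0.1, 0.8, 0.6]
width: 0.501
grip_force: 0.0
```

```bash
python3 - <<'E'
from h import *
s,M=st()
i,P=cloud("wrist");L=loc(P);np.save("wP.npy",P);np.save("wI.npy",i)
H=cv2.cvtColor(i,cv2.COLOR_BGR2HSV);h,sa,v=[H[...,k].astype(int) for k in range(3)]
r=((h<5)|(h>174))&(sa>150)&(L[...,2]>.09)&(L[...,1]<-.1);q=L[r]
print(len(q),np.percentile(q,[2,50,98],axis=0).round(4).tolist())
o=(h>8)&(h<20)&(sa>120)&(L[...,2]>.098)&(L[...,2]<.11)&(L[...,1]<-.09)&(abs(L[...,0])<.1);q=L[o]
if len(q): print("orange",len(q),np.percentile(q,[1,50,99],axis=0).round(4).tolist())
cv2.imwrite("pics/w5.png",i)
E
```

```text
t 10.43 pos [ 0.6267 -0.071   0.2057] loc [ 0.0696 -0.1651  0.2057] ty ang -4.57 tz [-0.012  0.002 -1.   ] F [-0.1  0.8  0.6] w 0.501 g 0.0 q [-0.15  0.18  1.69  0.    1.28 -0.07]
1869 [[0.0645, -0.1842, 0.171], [0.0713, -0.15, 0.1754], [0.0771, -0.1175, 0.1773]]
orange 1846 [[-0.0674, -0.1243, 0.1004], [-0.0393, -0.1132, 0.1043], [-0.0066, -0.1027, 0.106]]
```

View pics/w5.png

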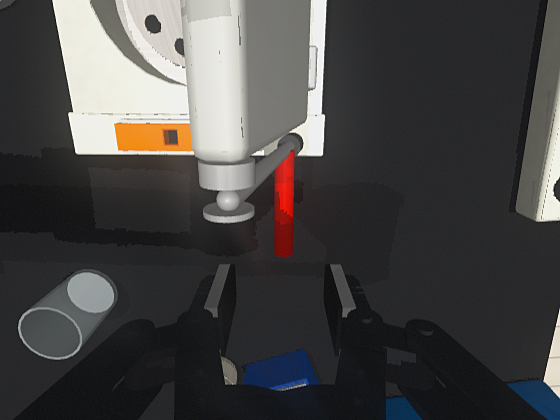

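The red bar is at (285,205), the hole in the orange bar at (170,137), and the pivot boss at (228,205). I'll check the boss extent and the hole position.

```bash
python3 - <<'E'
from h import *
P=loc(np.load("wP.npy"));I=np.load("wI.npy")
for uv in((228,185),(228,200),(215,210),(228,215),(245,212),(240,185),(270,165),(292,145)): print(uv,P[uv[1],uv[0]].round(4))
H=cv2.cvtColor(I,cv2.COLOR_BGR2HSV);h,s,v=[H[...,k].astype(int) for k in range(3)]
sub=(slice(120,153),slice(112,193))
orange=((h>5)&(h<22)&(s>150)&(v>120))[sub]
ho=(~orange); n,lab,stt,cen=cv2.connectedComponentsWithStats(ho.astype(np.uint8)); print([(a.tolist(),c.round(1)) for a,c in zip(stt,cen)])
# intersect rays with z=.104 plane via camera position; use wrist calib
c=calibration("wrist");W=np.array(c["world_to_cam"]);K=np.array(c["intrinsics"]);T=np.linalg.inv(W)
def ray(u,vv,z=.104):
    d=T[:3,:3]@np.array([(u-K[0,2])/K[0,0],-(vv-K[1,2])/K[1,1],-1]);o=T[:3,3];return loc(o+d*(z-o[2])/d[2]).round(4)
for uv in((115,125),(117,151),(163,129),(178,129),(163,146),(178,146)): print(uv,ray(*uv),P[uv[1],uv[0]].round(4))
for k in range(1,n):
    a=stt[k]
    if a[4]>60: print("hole?",[ray(112+a[0]+dx,120+a[1]+dy).tolist() for dx,dy in((0,0),(a[2]-1,a[3]-1))])
E
```

```text
(228, 185) [ 0.0545 -0.1069  0.287 ]
(228, 200) [ 0.0535 -0.1129  0.2826]
(215, 210) [ 0.0486 -0.1172  0.2797]
(228, 215) [ 0.0539 -0.1166  0.286 ]
(245, 212) [ 0.0588 -0.1167  0.2829]
(240, 185) [ 0.0578 -0.1073  0.2852]
(270, 165) [ 0.0646 -0.112   0.2297]
(292, 145) [ 0.0765 -0.1122  0.1601]
[([2, 3, 79, 28, 1829], array([39.6, 16.9])), ([0, 0, 81, 33, 671], array([36.3, 13.5])), ([52, 10, 14, 14, 173], array([58.7, 16.6]))]
(115, 125) [-0.0657 -0.1041  0.104 ] [-0.0672 -0.1036  0.1044]
(117, 151) [-0.0675 -0.1255  0.104 ] [-0.0756 -0.1268  0.0912]
(163, 129) [-0.0262 -0.1073  0.104 ] [-0.0284 -0.1068  0.1035]
(178, 129) [-0.0137 -0.1073  0.104 ] [-0.0157 -0.1067  0.1045]
(163, 146) [-0.0278 -0.1213  0.104 ] [-0.03   -0.1207  0.1036]
(178, 146) [-0.0151 -0.1213  0.104 ] [-0.0175 -0.1207  0.1033]
hole? [[-0.0675, -0.1001, 0.104], [-0.0037, -0.1263, 0.104]]
hole? [[-0.0254, -0.1081, 0.104], [-0.0157, -0.1188, 0.104]]
```

Emit:
step_arm(commands=[{"fingers": 0.0, "dx": -0.002, "dy": 0, "dz": 0.025, "roll": 0}, {"fingers": 0.0, "dx": -0.002, "dy": 0, "dz": 0.05, "roll": 0}, {"fingers": 0.0, "dx": -0.002, "dy": 0, "dz": 0.07, "roll": 0}, {"fingers": 0.0, "dx": -0.002, "dy": 0, "dz": 0.088, "roll": 0}, {"fingers": 0.0, "dx": -0.002, "dy": 0, "dz": 0.088, "roll": 0}, {"fingers": 0.0, "dx": -0.002, "dy": 0, "dz": 0.088, "roll": 0}])

```text
time: 11.22
tool_pos: [0.6315, -0.0739, 0.125]
tcp_rot: [2.308, 2.13, 0.001]
wrist_force: [0.4, 0.2, -0.1]
width: 0.501
grip_force: 0.0
```

```bash
python3 - <<'E'
from h import *
s,M=st()
i,P=cloud("wrist");L=loc(P)
H=cv2.cvtColor(i,cv2.COLOR_BGR2HSV);h,sa,v=[H[...,k].astype(int) for k in range(3)]
q=L[((h<5)|(h>174))&(sa>150)&(L[...,2]>.09)&(L[...,1]<-.1)]
print("red",len(q),np.percentile(q,[2,50,98],axis=0).round(4).tolist())
q=L[(abs(L[...,1]+.166)<.02)&(abs(L[...,0]-.071)<.06)&(L[...,2]>.1)]
for lo,hi in((.02,.064),(.078,.13)):
    f=q[(q[:,0]>lo)&(q[:,0]<hi)&(q[:,2]<.19)]
    if len(f): print("pad",len(f),np.percentile(f,[1,50,99],axis=0).round(4).tolist())
E
```

```text
t 11.22 pos [ 0.6315 -0.0739  0.125 ] loc [ 0.0746 -0.1676  0.125 ] ty ang -4.57 tz [ 0.001 -0.    -1.   ] F [ 0.4  0.2 -0.1] w 0.501 g 0.0 q [-0.16  0.24  1.77  0.    1.13 -0.08]
red 4068 [[0.0651, -0.1842, 0.1714], [0.0717, -0.1489, 0.1756], [0.0773, -0.1166, 0.1773]]
pad 1087 [[0.0414, -0.1788, 0.1621], [0.0515, -0.1605, 0.1795], [0.0526, -0.1565, 0.1898]]
pad 1331 [[0.0949, -0.1785, 0.1627], [0.0976, -0.161, 0.1789], [0.1084, -0.1566, 0.1898]]
```

Emit:
step_arm(commands=[{"fingers": 0.0, "dx": 0, "dy": -0.0025, "dz": 0.008, "roll": 0}, {"fingers": 0.4, "dx": 0, "dy": -0.0025, "dz": 0.008, "roll": 0}, {"fingers": 0.8, "dx": 0, "dy": -0.0025, "dz": 0.008, "roll": 0}, {"fingers": 1, "dx": 0, "dy": -0.0025, "dz": 0.008, "roll": 0}, {"fingers": 1, "dx": 0, "dy": -0.0025, "dz": 0.008, "roll": 0}, {"fingers": 1, "dx": 0, "dy": -0.0025, "dz": 0.008, "roll": 0}], squeeze=40)

```text
time: 12.02
tool_pos: [0.6281, -0.0735, 0.116]
tcp_rot: [-2.308, -2.131, 0.0]
wrist_force: [-1.1, 0.2, -0.4]
width: 0.136
grip_force: 38.9
```

```bash
cat > path.py <<'E'
from h import *
hx,hz=.0825,.1155
def g(t,psi,r=.1095):
    return np.array([hx-.165*np.cos(t)+r*np.cos(psi), hz+.165*np.sin(t)-r*np.sin(psi)])
E
python3 - <<'E'
from path import *
st()
# final: collar on bar at hole
from scipy.optimize import fsolve
for xh in(-.0235,-.0215,-.0195):
    f=lambda v:g(v[0],v[1],.1445)-[xh,.104]
    t,p=fsolve(f,[.94,1.57]);G=g(t,p);print(xh,"theta",t.round(3),"psi",p.round(3),"phi",(p-t).round(3),"grip",G.round(4))
g0=g(1.385,1.385);print(g0)
for t,p in((1.385,1.385),(1.385,1.6),(1.385,1.8),(1.385,2.0),(1.385,2.2),(1.3,2.2),(1.2,2.15),(1.1,2.0),(1.05,1.9),(1.0,1.8)): print(t,p,(g(t,p)-g0).round(4),"tip z",g(t,p,.1565).round(4))
E
```

```text
t 12.03 pos [ 0.6281 -0.0735  0.116 ] loc [ 0.0712 -0.1676  0.116 ] ty ang -4.58 tz [-0.  0. -1.] F [-1.1  0.2 -0.4] w 0.136 g 38.9 q [-0.16  0.25  1.78  0.    1.11 -0.08]
-0.0235 theta 0.935 psi 1.626 phi 0.691 grip [-0.0216  0.1389]
-0.0215 theta 0.936 psi 1.613 phi 0.677 grip [-0.02   0.139]
-0.0195 theta 0.937 psi 1.6 phi 0.663 grip [-0.0185  0.139 ]
[0.07224753 0.17004481]
1.385 1.385 [0. 0.] tip z [0.0809 0.1239]
1.385 1.6 [-0.0234 -0.0018] tip z [0.0474 0.1212]
1.385 1.8 [-0.0451  0.001 ] tip z [0.0165 0.1253]
1.385 2.0 [-0.0658  0.008 ] tip z [-0.0131  0.1354]
1.385 2.2 [-0.0847  0.0191] tip z [-0.0401  0.1511]
1.3 2.2 [-0.0983  0.0159] tip z [-0.0537  0.148 ]
1.2 2.15 [-0.1095  0.0076] tip z [-0.063   0.1383]
1.1 2.0 [-0.1102 -0.0071] tip z [-0.0575  0.1202]
1.05 1.9 [-0.1072 -0.015 ] tip z [-0.0502  0.1105]
1.0 1.8 [-0.1038 -0.0223] tip z [-0.0422  0.1019]
```

Gripped (width 0.136, about 12 mm). Now I'll swing the rod out.

Emit:
step_arm(commands=[{"fingers": 1, "dx": 0, "dy": -0.006, "dz": 0.001, "roll": 0}, {"fingers": 1, "dx": 0, "dy": -0.013, "dz": 0.0015, "roll": 0}, {"fingers": 1, "dx": 0, "dy": -0.0234, "dz": 0.0018, "roll": 0}, {"fingers": 1, "dx": 0, "dy": -0.0344, "dz": 0.001, "roll": 0}, {"fingers": 1, "dx": 0, "dy": -0.0451, "dz": -0.001, "roll": 0}, {"fingers": 1, "dx": 0, "dy": -0.0556, "dz": -0.004, "roll": 0}, {"fingers": 1, "dx": 0, "dy": -0.0658, "dz": -0.008, "roll": 0}, {"fingers": 1, "dx": 0, "dy": -0.0658, "dz": -0.008, "roll": 0}])

```text
time: 13.02
tool_pos: [0.563, -0.0681, 0.1263]
tcp_rot: [2.307, 2.13, 0.003]
wrist_force: [-1.2, 2.5, -1.7]
width: 0.131
grip_force: 39.3
```

```bash
python3 lid.py
```

```text
t 13.03 pos [ 0.563  -0.0681  0.1263] loc [ 0.0058 -0.1673  0.1263] ty ang -4.58 tz [ 0.002  0.    -1.   ] F [-1.2  2.5 -1.7] w 0.131 g 39.3 q [-0.16  0.12  1.92  0.    1.11 -0.08]
scene lid 4661
 angle 1.357 [ 0.212 -0.977  0.071  0.219]
 handle [[0.037, -0.054, 0.292], [0.045, -0.007, 0.333], [0.052, 0.054, 0.337]]
 red 78 [[0.004, -0.154, 0.174], [0.011, -0.135, 0.18], [0.016, -0.115, 0.186]]
top lid 381
 angle 1.306 [ 0.262 -0.965  0.046  0.287]
 handle [[0.034, -0.055, 0.331], [0.039, -0.001, 0.336], [0.045, 0.052, 0.34]]
 red 27 [[-0.015, -0.146, 0.177], [0.004, -0.136, 0.181], [0.012, -0.131, 0.293]]
```

Emit:
step_arm(commands=[{"fingers": 1, "dx": 0, "dy": -0.01, "dz": -0.0055, "roll": 0}, {"fingers": 1, "dx": 0, "dy": -0.0189, "dz": -0.0111, "roll": 0}, {"fingers": 1, "dx": 0, "dy": -0.026, "dz": -0.0095, "roll": 0}, {"fingers": 1, "dx": 0, "dy": -0.0325, "dz": -0.0079, "roll": 0}, {"fingers": 1, "dx": 0, "dy": -0.038, "dz": -0.004, "roll": 0}, {"fingers": 1, "dx": 0, "dy": -0.0437, "dz": 0.0004, "roll": 0}, {"fingers": 1, "dx": 0, "dy": -0.0437, "dz": 0.0004, "roll": 0}], squeeze=60)

```text
time: 14.0
tool_pos: [0.5181, -0.0643, 0.1235]
tcp_rot: [-2.308, -2.13, 0.0]
wrist_force: [-1.6, 5.0, -3.0]
width: 0.125
grip_force: 58.7
```

```bash
python3 lid.py
```

```text
t 14.0 pos [ 0.5181 -0.0643  0.1235] loc [-0.0392 -0.1672  0.1235] ty ang -4.58 tz [-0.001  0.001 -1.   ] F [-1.6  5.  -3. ] w 0.125 g 58.7 q [-0.17  0.04  2.01  0.    1.1  -0.09]
scene lid 5125
 angle 1.157 [ 0.402 -0.916  0.052  0.21 ]
 handle [[-0.006, -0.054, 0.283], [0.002, -0.0, 0.318], [0.016, 0.055, 0.324]]
 red 76 [[-0.043, -0.154, 0.168], [-0.034, -0.135, 0.176], [-0.031, -0.115, 0.18]]
top lid 1088
 angle 1.125 [ 0.432 -0.902  0.039  0.234]
 handle [[-0.009, -0.053, 0.288], [-0.004, -0.0, 0.322], [0.013, 0.052, 0.326]]
 red 14 [[-0.06, -0.141, 0.175], [-0.042, -0.136, 0.178], [-0.036, -0.133, 0.3]]
```

Emit:
step_arm(commands=[{"fingers": 1, "dx": 0, "dy": 0.001, "dz": 0.005, "roll": 0}, {"fingers": 1, "dx": 0, "dy": 0.0025, "dz": 0.01, "roll": 0}, {"fingers": 1, "dx": 0, "dy": 0.0045, "dz": 0.015, "roll": 0}, {"fingers": 1, "dx": 0, "dy": 0.0066, "dz": 0.02, "roll": 0}, {"fingers": 1, "dx": 0, "dy": 0.0066, "dz": 0.02, "roll": 0}])

```text
time: 14.72
tool_pos: [0.5254, -0.0649, 0.1035]
tcp_rot: [-2.308, -2.13, -0.0]
wrist_force: [1.4, 5.9, -3.7]
width: 0.127
grip_force: 60.8
```

```bash
python3 lid.py; python3 - <<'E'
import numpy as np,cv2
a=np.load("sceneI.npy")[170:270,235:335];b=np.load("topI.npy")[150:250,240:340]
w=np.load
cv2.imwrite("pics/c2.png",np.hstack([cv2.resize(x,(400,400),interpolation=2) for x in(a,b)]))
E
```

```text
t 14.72 pos [ 0.5254 -0.0649  0.1035] loc [-0.0319 -0.1672  0.1035] ty ang -4.58 tz [-0.     0.001 -1.   ] F [ 1.4  5.9 -3.7] w 0.127 g 60.8 q [-0.17  0.07  2.01  0.    1.06 -0.09]
scene lid 5240
 angle 1.051 [ 0.496 -0.868  0.042  0.205]
 handle [[-0.028, -0.054, 0.272], [-0.019, 0.0, 0.308], [-0.002, 0.055, 0.314]]
 red 73 [[-0.035, -0.155, 0.152], [-0.027, -0.134, 0.158], [-0.023, -0.115, 0.164]]
top lid 1731
 angle 1.014 [ 0.528 -0.849  0.03   0.223]
 handle [[-0.031, -0.053, 0.271], [-0.025, 0.001, 0.311], [-0.004, 0.053, 0.315]]
 red 18 [[-0.054, -0.141, 0.155], [-0.035, -0.136, 0.158], [-0.026, -0.131, 0.276]]
```

View pics/c2.png

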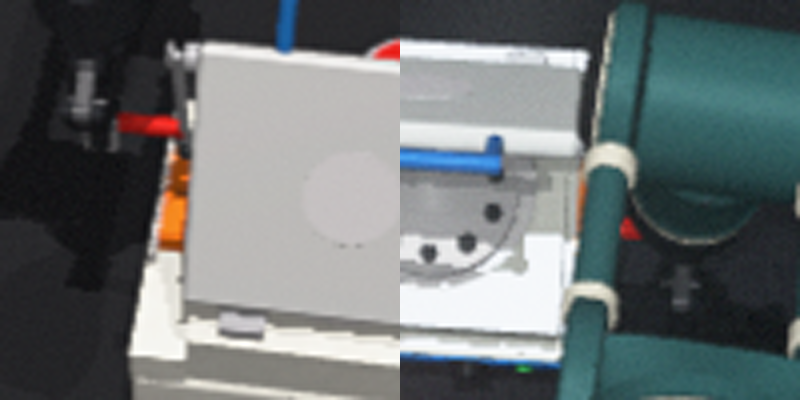

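The scene crop shows the rod along the lid edge and the orange bar at (175,190). The tip is hidden there, and the top view is blocked by the arm. I'll try the wrist camera numerically.

```bash
python3 - <<'E'
from h import *
s,M=st()
i,P=cloud("wrist");L=loc(P);np.save("wP.npy",P);np.save("wI.npy",i);cv2.imwrite("pics/w6.png",i)
H=cv2.cvtColor(i,cv2.COLOR_BGR2HSV);h,sa,v=[H[...,k].astype(int) for k in range(3)]
o=(h>5)&(h<25)&(sa>110)
q=L[o&(L[...,1]<-.09)&(abs(L[...,0])<.1)&(L[...,2]>.08)]
print("orange",len(q), np.percentile(q,[1,50,99],axis=0).round(3).tolist() if len(q) else "")
m=(abs(L[...,1]+.113)<.012)&(L[...,2]>.1)&(L[...,2]<.3)&(abs(L[...,0])<.1)
vv,uu=np.nonzero(m);print("rodplane pts",len(vv),uu.min(),uu.max(),vv.min(),vv.max())
for z in np.arange(.1,.29,.01):
    k=m&(L[...,2]>=z)&(L[...,2]<z+.01)
    if k.sum()>3: print(round(z,2),k.sum(),"x",np.percentile(L[k][:,0],[2,50,98]).round(4),"uv",uu[m[vv,uu]][0] if 0 else np.array(np.nonzero(k)).mean(1).round(),"bgr",np.median(i[k],0))
E
```

```text
t 14.82 pos [ 0.5254 -0.0649  0.1035] loc [-0.0319 -0.1672  0.1035] ty ang -4.59 tz [-0.     0.001 -1.   ] F [ 0.6  5.6 -2.7] w 0.126 g 60.9 q [-0.17  0.07  2.01  0.    1.06 -0.09]
orange 5673 [[-0.067, -0.124, 0.095], [-0.014, -0.112, 0.104], [0.021, -0.102, 0.106]]
rodplane pts 14431 212 462 131 321
0.1 5936 x [-0.0666 -0.0132  0.0212] uv [151. 305.] bgr [ 17. 139. 239.]
0.12 139 x [-0.0499 -0.0469 -0.0383] uv [153. 251.] bgr [62. 68. 77.]
0.13 644 x [-0.0473 -0.0407 -0.0306] uv [161. 263.] bgr [91. 94. 98.]
0.14 227 x [-0.0448 -0.0395 -0.0336] uv [167. 263.] bgr [ 95.  99. 104.]
0.15 499 x [-0.0387 -0.0359 -0.027 ] uv [187. 273.] bgr [ 19.  29. 163.]
0.16 566 x [-0.0358 -0.0324 -0.0279] uv [190. 280.] bgr [ 11.  28. 218.]
0.17 290 x [-0.0314 -0.0288 -0.0243] uv [185. 292.] bgr [ 97.  99. 106.]
0.18 402 x [-0.0284 -0.0258 -0.021 ] uv [193. 304.] bgr [ 96.  98. 105.]
0.19 536 x [-0.0253 -0.0227 -0.018 ] uv [204. 318.] bgr [ 96.  98. 104.]
0.2 750 x [-0.0221 -0.0195 -0.0149] uv [217. 335.] bgr [ 96.  98. 102.]
0.21 1093 x [-0.0191 -0.0164 -0.0117] uv [233. 358.] bgr [96. 98. 99.]
0.22 1698 x [-0.016  -0.0134 -0.0087] uv [255. 387.] bgr [96. 97. 98.]
0.23 1650 x [-0.0131 -0.011  -0.0065] uv [279. 417.] bgr [96. 97. 98.]
```

View pics/w6.png

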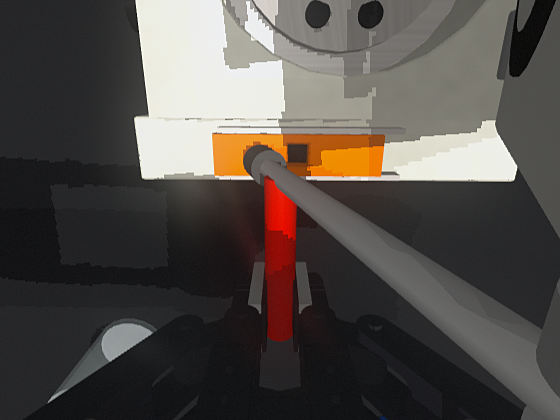

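The orange bar spans columns 213 to 384, so the hole at (298,153) is at x≈-0.023. The collar is at (262,160), and the rod leans forward about 0.30 rad. Next I'll compute the shift to put the tip over the hole and the path in.

```bash
python3 - <<'E'
from h import *
from scipy.optimize import fsolve
for hx in(.0765,.079,.0825):
    hz=.1155
    g=lambda t,p,r=.1095:np.array([hx-.165*np.cos(t)+r*np.cos(p),hz+.165*np.sin(t)-r*np.sin(p)])
    G0=np.array([-.0322,.1575]);t0,p0=fsolve(lambda v:g(*v)-G0,[1.06,1.87])
    print("hx",hx,"th",t0.round(3),"psi",p0.round(3),"tip",g(t0,p0,.1565).round(4))
    for z in(.110,.107,.104):
        t,p=fsolve(lambda v:g(*v,.1565)-[-.023,z],[1.0,1.6]);print("  tip z",z,"th",t.round(3),"psi",p.round(3),"dgrip",(g(t,p)-G0).round(4))
    t,p=fsolve(lambda v:g(*v,.1445)-[-.023,.104],[.94,1.6]);print("  seat th",t.round(3),"psi",p.round(3),"dgrip",(g(t,p)-G0).round(4))
E
```

```text
hx 0.0765 th 1.093 psi 1.875 tip [-0.0463  0.1127]
  tip z 0.11 th 1.12 psi 1.748 dgrip [ 0.0175 -0.0012]
  tip z 0.107 th 1.09 psi 1.719 dgrip [ 0.0162 -0.004 ]
  tip z 0.104 th 1.059 psi 1.691 dgrip [ 0.0148 -0.0068]
  seat th 0.937 psi 1.583 dgrip [ 0.0096 -0.0185]
hx 0.079 th 1.086 psi 1.889 tip [-0.0469  0.1129]
  tip z 0.11 th 1.116 psi 1.76 dgrip [ 0.018  -0.0013]
  tip z 0.107 th 1.086 psi 1.732 dgrip [ 0.0167 -0.0041]
  tip z 0.104 th 1.056 psi 1.704 dgrip [ 0.0154 -0.0069]
  seat th 0.937 psi 1.6 dgrip [ 0.0102 -0.0185]
hx 0.0825 th 1.077 psi 1.91 tip [-0.0478  0.1132]
  tip z 0.11 th 1.109 psi 1.776 dgrip [ 0.0188 -0.0015]
  tip z 0.107 th 1.08 psi 1.749 dgrip [ 0.0175 -0.0042]
  tip z 0.104 th 1.051 psi 1.722 dgrip [ 0.0163 -0.007 ]
  seat th 0.935 psi 1.623 dgrip [ 0.011  -0.0185]
```

Emit:
step_arm(commands=[{"fingers": 1, "dx": 0, "dy": 0.004, "dz": 0, "roll": 0}, {"fingers": 1, "dx": 0, "dy": 0.009, "dz": 0, "roll": 0}, {"fingers": 1, "dx": 0, "dy": 0.014, "dz": 0, "roll": 0}, {"fingers": 1, "dx": 0, "dy": 0.017, "dz": 0.002, "roll": 0}, {"fingers": 1, "dx": 0, "dy": 0.017, "dz": 0.003, "roll": 0}, {"fingers": 1, "dx": 0, "dy": 0.017, "dz": 0.003, "roll": 0}])

```text
time: 15.62
tool_pos: [0.5424, -0.0663, 0.1009]
tcp_rot: [-2.308, -2.131, -0.0]
wrist_force: [0.4, 6.0, -0.3]
width: 0.129
grip_force: 62.3
```

```bash
cat > rod.py <<'E'
from h import *
s,M=st()
i,P=cloud("wrist");L=loc(P)
H=cv2.cvtColor(i,cv2.COLOR_BGR2HSV);h,sa,v=[H[...,k].astype(int) for k in range(3)]
o=(h>5)&(h<25)&(sa>110)&(L[...,1]<-.1)&(L[...,2]>.1)&(L[...,2]<.108)
q=L[o];print("orange x",np.percentile(q[:,0],[.5,99.5]).round(4),"mid",np.percentile(q[:,0],[.5,99.5]).mean().round(4))
m=(abs(L[...,1]+.113)<.008)&(L[...,2]>.165)&(L[...,2]<.235)&(abs(L[...,0])<.1)&(sa<60)
q=L[m];zz=[];xx=[]
for z in np.arange(.165,.235,.005):
    k=q[(q[:,2]>=z)&(q[:,2]<z+.005)]
    if len(k)>20: xx.append(np.percentile(k[:,0],[3,97]).mean());zz.append(k[:,2].mean())
a,b=np.polyfit(zz,xx,1);gz=s["tool_pos"][2]+.054;gx=a*gz+b;t=np.arctan(a)
print("tilt",t.round(3),"grip",gx.round(4),gz.round(4),"tip",(gx-.047*np.sin(t)).round(4),(gz-.047*np.cos(t)).round(4))
c=L[(abs(L[...,1]+.113)<.012)&(L[...,2]>.109)&(L[...,2]<.15)&(abs(L[...,0]-gx)<.03)&(sa<80)]
if len(c): print("collar",len(c),np.percentile(c,[1,50,99],axis=0).round(4).tolist())
E
python3 rod.py
```

```text
t 15.62 pos [ 0.5424 -0.0663  0.1009] loc [-0.0148 -0.1673  0.1009] ty ang -4.58 tz [-0.     0.001 -1.   ] F [ 0.4  6.  -0.3] w 0.129 g 62.3 q [-0.17  0.1   1.98  0.    1.06 -0.09]
orange x [-0.0676  0.0215] mid -0.023
tilt 0.167 grip -0.0161 0.1549 tip -0.0239 0.1086
collar 763 [[-0.0278, -0.1183, 0.122], [-0.0204, -0.1097, 0.1362], [-0.0108, -0.1054, 0.1494]]
```

Emit:
step_arm(commands=[{"fingers": 1, "dx": 0.001, "dy": 0.0005, "dz": 0.001, "roll": 0}, {"fingers": 1, "dx": 0.001, "dy": -0.0005, "dz": 0.003, "roll": 0}, {"fingers": 1, "dx": 0.001, "dy": -0.0015, "dz": 0.0055, "roll": 0}, {"fingers": 1, "dx": 0.001, "dy": -0.0025, "dz": 0.0075, "roll": 0}, {"fingers": 1, "dx": 0.001, "dy": -0.0025, "dz": 0.0075, "roll": 0}])

```text
time: 16.3
tool_pos: [0.5401, -0.066, 0.0936]
tcp_rot: [2.308, 2.131, -0.001]
wrist_force: [-4.6, 0.9, 4.7]
width: 0.123
grip_force: 62.8
```

```bash
python3 rod.py
```

```text
t 16.3 pos [ 0.5401 -0.066   0.0936] loc [-0.0172 -0.1671  0.0936] ty ang -4.57 tz [-0.    -0.001 -1.   ] F [-4.6  0.9  4.7] w 0.123 g 62.8 q [-0.17  0.11  1.99 -0.    1.04 -0.09]
orange x [-0.0677  0.0216] mid -0.0231
tilt 0.094 grip -0.0184 0.1476 tip -0.0228 0.1008
collar 844 [[-0.0273, -0.1165, 0.115], [-0.0204, -0.1096, 0.1287], [-0.0121, -0.1054, 0.1492]]
```

Emit:
step_arm(commands=[{"fingers": 1, "dx": 0, "dy": -0.0005, "dz": 0, "roll": 0}, {"fingers": 1, "dx": 0, "dy": -0.001, "dz": 0, "roll": 0}, {"fingers": 1, "dx": 0, "dy": -0.001, "dz": 0, "roll": 0}])

```text
time: 16.73
tool_pos: [0.5394, -0.0658, 0.0934]
tcp_rot: [2.308, 2.131, -0.0]
wrist_force: [-3.1, -1.6, 4.2]
width: 0.126
grip_force: 62.8
```

Emit:
step_arm(commands=[{"fingers": 1, "dx": 0, "dy": -0.0005, "dz": 0, "roll": 0}, {"fingers": 1, "dx": 0, "dy": -0.001, "dz": 0, "roll": 0}, {"fingers": 1, "dx": 0, "dy": -0.001, "dz": 0, "roll": 0}])

```text
time: 17.1
tool_pos: [0.5382, -0.0657, 0.0931]
tcp_rot: [2.308, 2.131, -0.001]
wrist_force: [-3.4, -2.2, 3.3]
width: 0.134
grip_force: 62.7
```

```bash
python3 rod.py
```

```text
t 17.1 pos [ 0.5382 -0.0657  0.0931] loc [-0.0191 -0.167   0.0931] ty ang -4.57 tz [-0.    -0.001 -1.   ] F [-3.4 -2.2  3.3] w 0.134 g 62.7 q [-0.17  0.1   1.99 -0.    1.04 -0.09]
orange x [-0.0676  0.0216] mid -0.023
tilt 0.103 grip -0.0203 0.1471 tip -0.0252 0.1003
collar 863 [[-0.0297, -0.1166, 0.1145], [-0.0226, -0.1096, 0.1282], [-0.014, -0.1053, 0.1491]]
```

Emit:
step_arm(commands=[{"fingers": 1, "dx": -0.0005, "dy": 0.0005, "dz": 0.0015, "roll": 0}, {"fingers": 1, "dx": -0.0005, "dy": 0.0005, "dz": 0.003, "roll": 0}, {"fingers": 1, "dx": -0.0005, "dy": 0.0005, "dz": 0.003, "roll": 0}])

```text
time: 17.52
tool_pos: [0.538, -0.0657, 0.0889]
tcp_rot: [-2.307, -2.13, 0.002]
wrist_force: [0.4, -1.5, -3.7]
width: 0.124
grip_force: 63.1
```

Emit:
step_arm(commands=[{"fingers": 1, "dx": 0, "dy": 0.0005, "dz": 0, "roll": 0}, {"fingers": 1, "dx": 0, "dy": 0.0015, "dz": 0, "roll": 0}, {"fingers": 1, "dx": 0, "dy": 0.0015, "dz": 0, "roll": 0}])

```text
time: 17.9
tool_pos: [0.5385, -0.0658, 0.089]
tcp_rot: [-2.306, -2.129, 0.004]
wrist_force: [-4.3, -2.0, -6.3]
width: 0.128
grip_force: 62.9
```

Emit:
step_arm(commands=[{"fingers": 1, "dx": 0, "dy": 0.0005, "dz": 0, "roll": 0}, {"fingers": 1, "dx": 0, "dy": 0.0015, "dz": 0, "roll": 0}, {"fingers": 1, "dx": 0, "dy": 0.0015, "dz": 0, "roll": 0}])

```text
time: 18.27
tool_pos: [0.5387, -0.0658, 0.089]
tcp_rot: [-2.305, -2.128, 0.006]
wrist_force: [-8.2, -1.1, -3.0]
width: 0.131
grip_force: 63.2
```

```bash
python3 rod.py
```

```text
t 18.27 pos [ 0.5387 -0.0658  0.089 ] loc [-0.0186 -0.167   0.089 ] ty ang -4.57 tz [-0.006  0.001 -1.   ] F [-8.2 -1.1 -3. ] w 0.131 g 63.2 q [-0.17  0.11  1.99 -0.    1.04 -0.09]
orange x [-0.0676  0.0216] mid -0.023
tilt 0.053 grip -0.0192 0.143 tip -0.0217 0.0961
collar 904 [[-0.0271, -0.1161, 0.1106], [-0.0202, -0.1096, 0.1246], [-0.0124, -0.1054, 0.1495]]
```

The tip popped in: Fz dropped from +3.3 to -3.7 N, and sideways it is now stiff against the hole wall. I'll centre and lower to seat.

Emit:
step_arm(commands=[{"fingers": 1, "dx": 0, "dy": -0.002, "dz": 0, "roll": 0}, {"fingers": 1, "dx": 0, "dy": -0.004, "dz": 0.0005, "roll": 0}, {"fingers": 1, "dx": 0, "dy": -0.005, "dz": 0.0015, "roll": 0}, {"fingers": 1, "dx": 0, "dy": -0.0055, "dz": 0.0025, "roll": 0}, {"fingers": 1, "dx": 0, "dy": -0.0055, "dz": 0.0025, "roll": 0}])

```text
time: 18.95
tool_pos: [0.5375, -0.0657, 0.0887]
tcp_rot: [2.307, 2.13, 0.003]
wrist_force: [0.9, -1.1, -1.8]
width: 0.13
grip_force: 63.3
```

Emit:
step_arm(commands=[{"fingers": 1, "dx": 0, "dy": -0.0002, "dz": 0.001, "roll": 0}, {"fingers": 1, "dx": 0, "dy": -0.0005, "dz": 0.0015, "roll": 0}, {"fingers": 1, "dx": 0, "dy": -0.0005, "dz": 0.0015, "roll": 0}])

```text
time: 19.32
tool_pos: [0.5366, -0.0656, 0.087]
tcp_rot: [2.307, 2.13, 0.002]
wrist_force: [1.0, -0.4, 2.1]
width: 0.129
grip_force: 63.7
```

```bash
python3 rod.py
```

```text
t 19.32 pos [ 0.5366 -0.0656  0.087 ] loc [-0.0207 -0.167   0.087 ] ty ang -4.58 tz [ 0.002  0.    -1.   ] F [ 1.  -0.4  2.1] w 0.129 g 63.7 q [-0.17  0.11  2.    0.    1.03 -0.09]
orange x [-0.0676  0.0216] mid -0.023
tilt 0.047 grip -0.0214 0.141 tip -0.0236 0.094
collar 907 [[-0.0295, -0.1161, 0.1102], [-0.0225, -0.1096, 0.1227], [-0.0147, -0.1054, 0.1495]]
```

Emit:
step_arm(commands=[{"fingers": 1, "dx": 0, "dy": -0.0002, "dz": 0.0008, "roll": 0}, {"fingers": 1, "dx": 0, "dy": -0.0005, "dz": 0.0015, "roll": 0}, {"fingers": 1, "dx": 0, "dy": -0.0005, "dz": 0.0015, "roll": 0}])

```text
time: 19.75
tool_pos: [0.5366, -0.0656, 0.0867]
tcp_rot: [2.307, 2.13, 0.003]
wrist_force: [-0.8, -0.1, 9.2]
width: 0.13
grip_force: 64.5
```

Emit:
step_arm(commands=[{"fingers": 1, "dx": 0, "dy": 0, "dz": 0.0005, "roll": 0}, {"fingers": 1, "dx": 0, "dy": -0.0002, "dz": 0.001, "roll": 0}, {"fingers": 1, "dx": 0, "dy": -0.0002, "dz": 0.001, "roll": 0}])

```text
time: 20.12
tool_pos: [0.5367, -0.0656, 0.0866]
tcp_rot: [2.307, 2.129, 0.004]
wrist_force: [-2.3, 0.5, 13.1]
width: 0.128
grip_force: 64.9
```

```bash
python3 rod.py; python3 lid.py
```

```text
t 20.12 pos [ 0.5367 -0.0656  0.0866] loc [-0.0206 -0.167   0.0866] ty ang -4.58 tz [ 0.003 -0.    -1.   ] F [-2.3  0.5 13.1] w 0.128 g 64.9 q [-0.17  0.11  2.01  0.    1.03 -0.09]
orange x [-0.0676  0.0216] mid -0.023
tilt 0.045 grip -0.0215 0.1406 tip -0.0236 0.0937
collar 915 [[-0.0294, -0.1161, 0.1097], [-0.0225, -0.1096, 0.1224], [-0.0147, -0.1053, 0.1494]]
t 20.18 pos [ 0.5367 -0.0656  0.0866] loc [-0.0206 -0.167   0.0866] ty ang -4.58 tz [ 0.003 -0.    -1.   ] F [-2.7  1.4 14.2] w 0.126 g 64.9 q [-0.17  0.11  2.01  0.    1.03 -0.09]
scene lid 5294
 angle 0.936 [ 0.593 -0.805  0.033  0.198]
 handle [[-0.049, -0.054, 0.261], [-0.041, 0.0, 0.294], [-0.019, 0.055, 0.299]]
 red 74 [[-0.024, -0.154, 0.135], [-0.016, -0.134, 0.142], [-0.012, -0.114, 0.146]]
top lid 2274
 angle 0.903 [ 0.619 -0.785  0.022  0.211]
 handle [[-0.052, -0.053, 0.264], [-0.046, 0.0, 0.297], [-0.021, 0.053, 0.301]]
 red 18 [[-0.043, -0.141, 0.14], [-0.023, -0.134, 0.144], [-0.016, -0.131, 0.262]]
```

The collar is hard on the bar (13 N with no further travel, lid about 0.94). I'll unload, check, and release slowly.

Emit:
step_arm(commands=[{"fingers": 1, "dx": 0, "dy": -0.0005, "dz": -0.001, "roll": 0}, {"fingers": 1, "dx": 0, "dy": -0.0005, "dz": -0.002, "roll": 0}, {"fingers": 1, "dx": 0, "dy": -0.0005, "dz": -0.002, "roll": 0}, {"fingers": 0.6, "dx": 0, "dy": -0.0005, "dz": -0.002, "roll": 0}, {"fingers": 0.4, "dx": 0, "dy": -0.0005, "dz": -0.002, "roll": 0}, {"fingers": 0.2, "dx": 0, "dy": -0.0005, "dz": -0.002, "roll": 0}, {"fingers": 0.0, "dx": 0, "dy": -0.0005, "dz": -0.002, "roll": 0}, {"fingers": 0.0, "dx": 0, "dy": -0.0005, "dz": -0.002, "roll": 0}])

```text
time: 21.28
tool_pos: [0.5342, -0.0655, 0.0854]
tcp_rot: [-2.308, -2.131, 0.001]
wrist_force: [0.1, -0.2, 0.9]
width: 0.501
grip_force: 0.0
```

```bash
python3 rod.py; python3 lid.py
```

```text
t 21.27 pos [ 0.5342 -0.0655  0.0854] loc [-0.0231 -0.1671  0.0854] ty ang -4.58 tz [-0.001  0.    -1.   ] F [ 0.1 -0.2  0.9] w 0.501 g 0.0 q [-0.17  0.11  2.01 -0.    1.03 -0.09]
orange x [-0.0676  0.0215] mid -0.023
tilt 0.048 grip -0.0218 0.1394 tip -0.024 0.0925
collar 948 [[-0.03, -0.1161, 0.1102], [-0.0228, -0.1097, 0.1227], [-0.0148, -0.1054, 0.1492]]
t 21.32 pos [ 0.5343 -0.0655  0.0855] loc [-0.023  -0.1671  0.0855] ty ang -4.58 tz [-0.001  0.    -1.   ] F [ 0.1 -0.5  0.3] w 0.496 g 0.0 q [-0.17  0.11  2.01 -0.    1.03 -0.09]
scene lid 5279
 angle 0.938 [ 0.591 -0.806  0.033  0.198]
 handle [[-0.049, -0.054, 0.262], [-0.041, 0.0, 0.293], [-0.019, 0.055, 0.3]]
 red 79 [[-0.024, -0.157, 0.136], [-0.016, -0.136, 0.143], [-0.012, -0.114, 0.147]]
top lid 2275
 angle 0.905 [ 0.618 -0.786  0.022  0.211]
 handle [[-0.052, -0.053, 0.262], [-0.046, 0.0, 0.297], [-0.02, 0.054, 0.301]]
 red 16 [[-0.042, -0.139, 0.14], [-0.024, -0.134, 0.144], [-0.016, -0.131, 0.261]]
```

Emit:
step_arm(commands=[{"fingers": 0.0, "dx": 0, "dy": 0.001, "dz": -0.02, "roll": 0}, {"fingers": 0.0, "dx": -0.003, "dy": 0.001, "dz": -0.05, "roll": 0}, {"fingers": 0.0, "dx": -0.01, "dy": 0.001, "dz": -0.09, "roll": 0}, {"fingers": 0.0, "dx": -0.04, "dy": 0.001, "dz": -0.13, "roll": 0}, {"fingers": 0.0, "dx": -0.08, "dy": 0.001, "dz": -0.16, "roll": 0}, {"fingers": 0.0, "dx": -0.12, "dy": 0.001, "dz": -0.17, "roll": 0}, {"fingers": 0.0, "dx": -0.12, "dy": 0.001, "dz": -0.17, "roll": 0}])

```text
time: 22.3
tool_pos: [0.5264, -0.1879, 0.2572]
tcp_rot: [2.31, 2.125, 0.001]
wrist_force: [0.8, 1.1, -0.3]
width: 0.502
grip_force: 0.0
```

```bash
python3 lid.py; python3 - <<'E'
from h import *
P=loc(np.load("sceneP.npy"));I=np.load("sceneI.npy")
i,W=cloud("wrist");L=loc(W)
for n,Q,im in(("scene",P,I),("wrist",L,i)):
    g=im.max(2).astype(int);sat=g-im.min(2)
    m=(abs(Q[...,1]+.113)<.013)&(Q[...,2]>.1055)&(Q[...,2]<.135)&(Q[...,0]>-.05)&(Q[...,0]<.01)&(sat<40)&(g<110)
    print(n,m.sum(),np.percentile(Q[m],[1,50,99],axis=0).round(4).tolist() if m.sum() else "")
E
```

```text
t 22.3 pos [ 0.5264 -0.1879  0.2572] loc [-0.021  -0.2897  0.2572] ty ang -4.77 tz [ 0.002 -0.002 -1.   ] F [ 0.8  1.1 -0.3] w 0.502 g 0.0 q [-0.39  0.01  1.78 -0.    1.35 -0.3 ]
scene lid 5277
 angle 0.937 [ 0.592 -0.806  0.033  0.198]
 handle [[-0.049, -0.054, 0.262], [-0.041, 0.001, 0.294], [-0.019, 0.055, 0.3]]
 red 126 [[-0.024, -0.183, 0.136], [-0.016, -0.149, 0.143], [-0.012, -0.115, 0.147]]
top lid 2272
 angle 0.905 [ 0.617 -0.787  0.022  0.211]
 handle [[-0.052, -0.053, 0.263], [-0.046, 0.0, 0.297], [-0.02, 0.053, 0.301]]
 red 115 [[-0.027, -0.182, 0.139], [-0.021, -0.15, 0.144], [-0.015, -0.118, 0.149]]
scene 27 [[-0.0255, -0.1174, 0.1101], [-0.016, -0.1116, 0.1209], [-0.011, -0.1069, 0.1332]]
wrist 0
```

```bash
python3 -c "
from workcell import *
print(finish_job())"
```

```text
the job is handed in; nothing more can be done
None
```

I swung the lid open until it stood by itself, and the prop rod now carries it at about 0.94 rad. The tip clicked into the hole and the collar is on the bar, pressed with about 14 N. The arm is clear and touching nothing, and the job was handed in at about 22 s.

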